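Reset the clamp tension on the tube tumbler

ROBOT

A 6-joint arm with a two-finger parallel gripper is mounted at the origin on the work surface. World frame = base frame: x ahead of the robot, y to its left, z up, the work surface at z = 0. Lengths are in m, angles in degrees, forces in N, time in s.
With the tool pointing down it reaches from about 0.325 to 0.775 m from the base axis. Payload 9.3 kg.
Tool frame: the origin (TCP) lies midway between the tips of the shut fingers; the grasp point (between the pads) lies 19 mm behind it; z points along the fingers, y is the line along which they close (so a half turn about z gives the same grasp; the last joint's range is limited). The gripper opens to 85 mm and grips with 20 to 120 N. Pads are 22 mm wide; open, the fingers measure 114 mm over their backs; the gripper's body (76 mm by 85 mm) begins 54 mm behind the grasp point. The pads swing forward as they close: fully open they stand 13 mm farther back than shut.
Start: joints at [57.433, 14.817, 1.232, 76.415, 0, 81.257], TCP at [0.222, 0.503, 0.193] pointing down, gripper open.
Joint ranges: [-174.27, 174.27], [-52.1, 104.24], [-59.71, 78.15], [-110.17, 111.67], [-87.03, 83.33], [-180, 180]. Speed limits (degrees/s): [127.2, 127.2, 159.86, 180, 180, 180].

INTERFACE

Orientations are given as a 3x3 rotation matrix whose columns are the frame's x, y, z axes.
In Python, from station import robot gives the robot as it stands.
- The arm moves only by the tool play_rows, never from a script. Its argument "plan" is a list of rows, each a list of 6 numbers: the shift along the tool's x, y, z in mm, then the turn, a rotation vector about the tool's x, y, z in rad. In form: [[x, y, z, rx, ry, rz], ...]. A call has 1 to 12 rows; each row is the pose to reach, as a shift and turn from the pose commanded when the call began, along the tool's axes at that moment; what a row does not reach only later rows make up. A row lasts 1/12 s, in which the tool goes at most 41.7 mm and 7.16 degrees, less where a joint would pass 70% of its speed; a pose out of reach is approached as far as the arm can. A call with a gripper value outside its range is refused whole. "claw" is the opening, from 0 (shut) to 1 (fully open), set as the call begins (left out, the last holds). The fingers move at their own pace and stop on an object; "force" is the grip in N (left out, the last holds). Time passes only in rows, so rows that repeat a pose let the fingers close. It gives the time, the measured TCP pose, the force, the opening and the grip force at its end, in the units of the state.
- robot.state(): the state, without advancing time (a new reading comes with each control period).
- robot.camera(name): name is "side" or "top"; returns a dict with "image" (480x640x3 uint8, red, green, blue), "intrinsics" (3x3 intrinsics, pixels), "dist" ([k1, k2, p1, p2, k3] as OpenCV has them; the pictures are not rectified), "rvec" (rotation vector, rad) and "tvec" (3), from world to camera coordinates, as OpenCV has them. Camera axes: x right, y down, z forward; pixel columns grow to the right and rows downward; lengths in m; the calibration is good to about 2 mm. A picture is of the moment at which its call begins. There is no depth.
- robot.hand_in(): hands the job in; it is judged then, once.
The state is a dict: "time_s": time; "joints": joint angles; "qd": joint speeds; "tau": joint torques, N m; "tcp_pos": TCP position; "ee_rot": TCP orientation; "wrist_force": force on the tool from outside, world axes, zero at the start; "wrist_torque": the same for the moment, N m; "finger_gap": finger opening in m; "grasp_force": force on a finger pad.
Only numpy, scipy, OpenCV 4.12 (cv2) and the standard library are available. Lean on these libraries where they do the work, as an engineer would, in place of code of your own. Each camera call takes 0.05 s, during which the arm holds its last target. There are 200 camera calls.

TASK

The clamp bar on the tipped head of the tube tumbler is set too slack and the sample tubes rattle. Flip its red cam lever right over to the open side, turn the knurled adjusting nut clockwise until its white line meets the yellow mark on the bar, then flip the lever back fully down so the bar clamps the tubes again. Do not disturb the other things on the bench.

Things in the scene. Friction and masses are not known exactly. Their poses are not given: they have to be found in the camera images.
- tumbler: Bench tube tumbler, fixed: white base 200 x 375 mm, motor box (180 mm high) at its -y end, bearing post (134 mm high) at +y. Between them an aluminium carrier plate (150 x 225 mm), parked tipped 30 degrees towards the front (-x), carries four capped tubes lying up the slope. Origin on the bench; the clamp stud's foot is 115 mm above it and the stud leans 30 degrees from vertical to -x.
- lever_pivot (a point): Hinge of the cam lever on top of the clamp stud, 86 mm along the stud from the plate; fixed. Axes: z along the stud, away from the plate (30 degrees from vertical); y along the clamp bar, the way the lever points when closed; x the lever's hinge axis, square to the bar, up the slope. The tubes and their caps lie 48 mm or more below this point along z.
- lever (a joint): Angle of the red cam lever about lever_pivot's x axis, rad: 0 = closed, lying along +y over the bar; 1.57 = standing along z; 3.0 = stop, thrown right over to -y, open. Stiff (0.1 to 0.2 N m, 1 to 3 N at its end); it stays where it is left. Opening lets the bar rise about 1 to 2 mm on its springs.
- lever_tip (a point): Centre of the black grip at the lever's end: 86 mm out from the hinge, and offset 5 mm to the side that is uppermost (+z) when closed. The grip is a barrel of 22 mm diameter, 18 mm long along the hinge axis, that revolves freely on a cross pin: pinched by its two flat ends (along the hinge axis) it lets the lever swing while the fingers keep their direction. The arm is 10 to 12 mm wide.
- nut (a joint): Turn of the adjusting nut about the stud, rad, positive clockwise as seen from above (looking down the stud): 0 = white line exactly at the yellow mark. Starts 0.6 to 1.2 short (negative, slack). Stops at -2.2 and 1.0. Takes about 0.15 N m; stays where it is left and does not travel along the stud.
- nut_centre (a point): Centre of the knurled dark nut (50 mm diameter, 18 mm high, on the stud's axis, z along it): about 24 mm below lever_pivot when the lever is open. The top of the bar's round 76 mm boss is 9.5 mm below this point. Above the nut are only a 24 mm sleeve and the cam head, 18 mm wide along the hinge axis, up to 15 mm above the hinge: fingers pass on both sides of it.
- nut_line (a point): Outer end of the white line on the nut's top, 23.5 mm from the axis; turns with the nut. With the lever open, fingers on the nut can stand up to about 0.7 rad either way from the lever's hinge axis before they meet the lever.
- setting_mark (a point): Yellow mark on the bar's boss, 32 mm from the stud axis on the down-slope side, on the bar's top.
- clamp_bar (a joint): How far the aluminium clamp bar (212 x 28 x 12 mm, lying across the tubes) is pressed down the stud, m: about 0.001 with the lever open; with the lever closed about 0.003 if the nut is at the mark, about 0.001 less for every rad short of it, so that a gap is left over the tubes.
- tube_rack: Bystander: white rack 105 x 205 mm with blue-capped tubes, 125 mm high. Origin under its centre.
- spare_tube: Bystander: standing blue-capped tube, 35 mm diameter, 115 mm high, in front of the tumbler. Origin under its centre.
- screwdriver: Bystander: screwdriver 170 mm long lying before the tumbler.
- beaker: Bystander: glass beaker, 70 mm diameter, 95 mm high. Origin under its centre.
- wash_bottle: Bystander: white bottle with red cap, 72 mm diameter, 180 mm high. Origin under its centre.
- acid_bottle: Bystander: amber bottle, 64 mm diameter, 130 mm high. Origin under its centre.
- glove_box: Bystander: blue box 120 x 230 x 75 mm. Origin under its centre.
- tip_box: Bystander: grey box with blue lid 87 x 122 x 62 mm. Origin under its centre.

How it is judged (in metres and radians):
On the way, in this order (a step that is already met when the one before it is completed fails the run):
1. the lever is thrown right over to the open side, the nut still short of the mark (value of joint lever above 2.5 rad and value of joint nut below -0.4 rad), for 0.2 s.
2. with the lever open, the nut's white line is at the yellow mark (value of joint lever above 2 rad and value of joint nut between -0.2 and 0.2 rad), for 0.2 s.
3. the lever is flipped back fully down (value of joint lever below 0.12 rad), for 0.2 s.
At the end, for the whole second after the job is handed in: The lever lies closed (within 0.12 rad of its stop), the nut's white line is within 0.2 rad (about 5 mm at its rim) of the yellow mark, and the bar is pressed down by at least 2.4 mm, as it is once the other two hold (value of joint lever below 0.12 rad and value of joint nut between -0.2 and 0.2 rad and value of joint clamp_bar above 0.0024 m); the robot touches nothing.
It fails at once if a bystander is shifted by more than 20 mm or knocked over (distance of any of tube_rack, spare_tube, screwdriver, beaker, wash_bottle, acid_bottle, glove_box, tip_box from where it was at the start of the episode above 0.02 m or angle between any of spare_tube, beaker, wash_bottle, acid_bottle's own z axis and vertical above 0.5 rad).
It also fails if it takes over 69 s, if anything falls off the work surface, if the arm or the gripper's body presses on something with over 40 N, if the wrist force passes 120 N, or if a joint passes its speed limit or range.

## Working session

There is one attempt and no reset: what is moved stays moved. The work goes in short steps, Python scripts to look and compute and a tool call to move; the robot and the scene stay as the last step left them, time stands still between calls to the robot, and variables do not carry over. Pictures are saved under pics/ and viewed, at most 10 in all, crops included, and the job is handed in when it is done.

Besides the shell and the picture viewer there is one more tool, called after ">>>" by a JSON object that holds its "fn" and its "kwargs". play_rows: Moves the arm, as the interface text tells. Its arguments: {"type":"object","properties":{"plan":{"type":"array","items":{"type":"array","items":{"type":"number"}}},"claw":{"type":"number"},"force":{"type":"number"}},"required":["plan"]}

```bash
mkdir -p pics; ls
python3 - <<'E'
from station import robot
import cv2,numpy as np
for n in("side","top"):
    c=robot.camera(n); cv2.imwrite(f"pics/{n}0.png",c["image"][:,:,::-1])
    R=cv2.Rodrigues(np.array(c["rvec"]))[0]; print(n,(-R.T@np.array(c["tvec"]).ravel()).round(3),R.round(2).tolist(),np.array(c["intrinsics"]).round(1).tolist(),c["dist"])
s=robot.state();print(s)
E
```

```text
pics
side [1.399 0.663 1.009] [[-0.57, 0.82, -0.01], [0.53, 0.36, -0.77], [-0.63, -0.44, -0.64]] [[497.6, 0.0, 313.0], [0.0, 497.6, 241.2], [0.0, 0.0, 1.0]] [0.0210733 0.        0.        0.        0.       ]
top [0.374 0.071 1.481] [[0.01, -1.0, -0.01], [-0.99, -0.01, -0.13], [0.13, 0.01, -0.99]] [[457.5, 0.0, 312.1], [0.0, 457.5, 238.3], [0.0, 0.0, 1.0]] [-0.06649246  0.          0.          0.          0.        ]
{'time_s': 0.1, 'joints': array([5.74331582e+01, 1.48454808e+01, 1.19816657e+00, 7.64181283e+01,
       6.29916829e-05, 8.12564316e+01]), 'qd': array([ 0.02610333, -0.14089482,  0.06940974, -0.00276877, -0.04212326,
       -0.08763025]), 'tau': array([ 4.33270790e-03, -5.56692374e+01,  3.45071125e+01,  1.15234213e-02,
       -2.07116964e-04, -9.75191085e-06]), 'tcp_pos': array([0.2220061 , 0.50289356, 0.19217405]), 'ee_rot': array([[-9.14795619e-01,  4.03916571e-01, -6.15747373e-04],
       [ 4.03917002e-01,  9.14795130e-01, -9.62003620e-04],
       [ 1.74713495e-04, -1.12874753e-03, -9.99999348e-01]]), 'wrist_force': array([ 0.23378714, -0.08669197,  0.2113828 ]), 'wrist_torque': array([ 0.00025708, -0.03967402, -0.01011509]), 'grasp_force': 0.0, 'finger_gap': 0.08564871045560819}
```

View pics/side0.png

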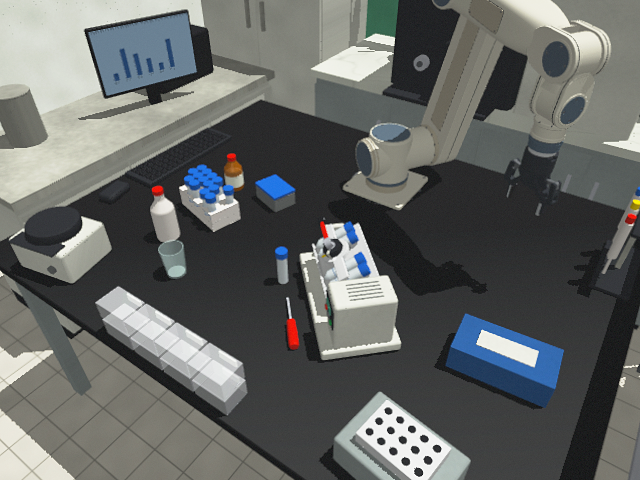

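View pics/top0.png

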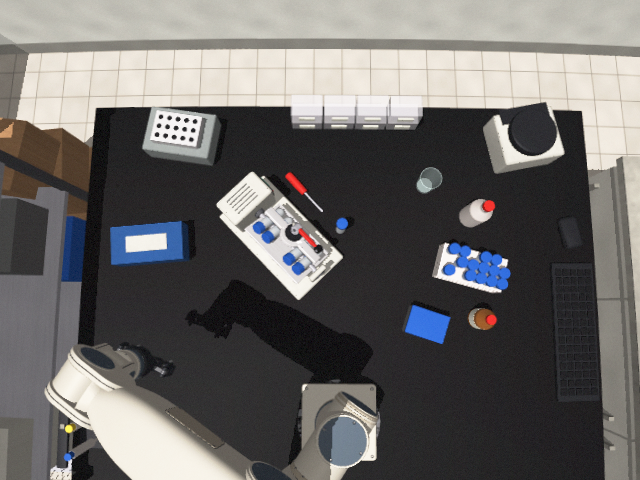

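Run:
```python
import cv2,numpy as np
a=cv2.imread("pics/side0.png")[205:365,280:410]; b=cv2.imread("pics/top0.png")[165:305,210:350]
a=cv2.resize(a,None,fx=3.7,fy=3.7,interpolation=2); cv2.imwrite("pics/s0c.png",a)
b=cv2.resize(b[:,:],None,fx=4,fy=4,interpolation=2); cv2.imwrite("pics/t0c.png",b)
```

```text
(no output)
```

View pics/s0c.png

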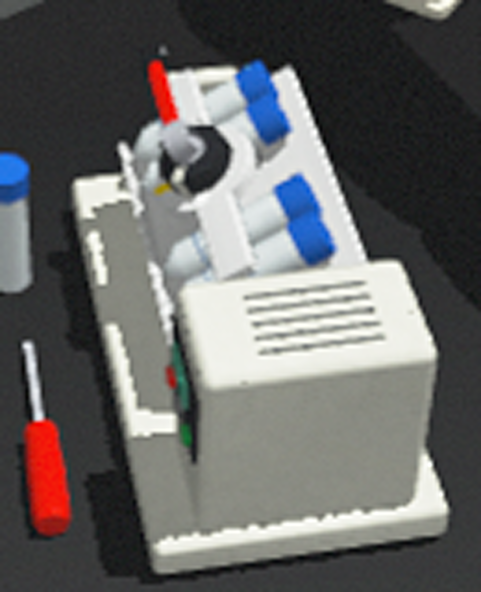

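View pics/t0c.png

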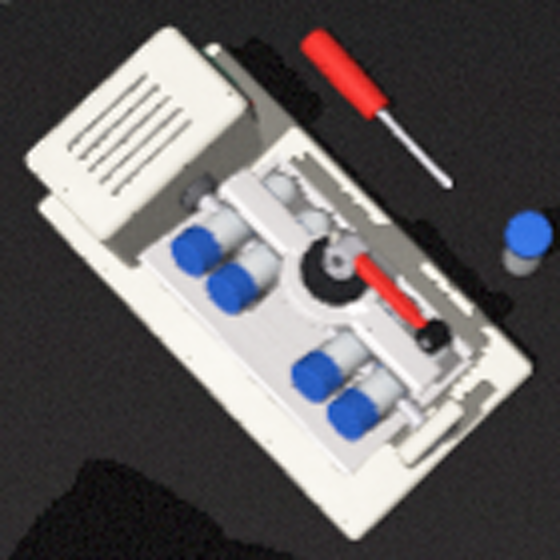

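```bash
cat > h.py <<'E'
import cv2,numpy as np
from station import robot
_c={}
def cam(n):
    if n not in _c:_c[n]=robot.camera(n)
    return _c[n]
def ray(n,uv):
    c=cam(n);R=cv2.Rodrigues(np.array(c["rvec"]))[0];K=np.array(c["intrinsics"]);d=np.array(c["dist"])
    p=cv2.undistortPoints(np.array([[uv]],float),K,d)[0,0]
    return -R.T@np.array(c["tvec"]).ravel(),R.T@np.r_[p,1]
def tri(us,ut):
    A=[];b=[]
    for n,u in(("side",us),("top",ut)):
        o,d=ray(n,u);d=d/np.linalg.norm(d);P=np.eye(3)-np.outer(d,d);A.append(P);b.append(P@o)
    x,r,_,_=np.linalg.lstsq(np.vstack(A),np.hstack(b),rcond=None);return x,float(np.sqrt(r.sum()))
def onz(n,uv,z):
    o,d=ray(n,uv);return o+d*(z-o[2])/d[2]
def proj(n,P):
    c=cam(n);return cv2.projectPoints(np.array(P,float).reshape(-1,3),np.array(c["rvec"]),np.array(c["tvec"]),np.array(c["intrinsics"]),np.array(c["dist"]))[0][:,0]
def frame(yaw):
    Rz=cv2.Rodrigues(np.array([0,0,yaw]))[0];return Rz@cv2.Rodrigues(np.array([0,-np.pi/6,0]))[0]
E
python3 - <<'E'
from h import *
s=lambda u,v:(280+u/3.7,205+v/3.7); t=lambda u,v:(210+u/4,165+v/4)
print("piv",tri(s(180,140),t(342,258)));print("tip",tri(s(163,52),t(433,334)))
print("spare cap",tri(s(8,170),t(529,230)))
print("motor corners",tri(s(185,290),t(245,100))[0],tri(s(205,385),t(170,30))[0],tri(s(435,355),t(30,160))[0])
a,b=onz("top",t(40,205),.015),onz("top",t(355,535),.015);print(a,b,np.linalg.norm(a-b),np.degrees(np.arctan2(*(b-a)[1::-1])))
p=onz("top",t(530,370),.02);print(p)
from scipy.optimize import least_squares
def f(q):
    P=q[:3];T=P+frame(q[3])@np.array([0,.086,.005])
    return np.r_[proj("top",[P,T]).ravel()-np.r_[t(342,258),t(433,334)],proj("side",[P,T]).ravel()-np.r_[s(180,140),s(163,52)]]
r=least_squares(f,[.6,.15,.19,-2.3]);print(r.x,np.degrees(r.x[3]),r.fun.round(1))
print(frame(r.x[3]).round(3))
E
```

```text
piv (array([0.57616871, 0.13393729, 0.18261995]), 0.001740892171061006)
tip (array([0.51720875, 0.07308143, 0.19654351]), 0.006369789281495698)
spare cap (array([ 0.60782827, -0.00110295,  0.11154556]), 0.00340083646425023)
motor corners [0.69215595 0.21028801 0.17461914] [0.74782736 0.26518114 0.16956102] [0.64793179 0.3673198  0.17023507]
[0.64363424 0.39120749 0.015     ] [0.37874782 0.12975017 0.015     ] 0.37218912985889563 -135.3732726155292
[ 0.51122149 -0.00894941  0.02      ]
[ 0.5768109   0.13415365  0.18727195 -3.94808071] -226.20836182797103 [ 0.2 -0.7 -1.3  1.3  0.4 -1.2 -1.6  1.1]
[[-0.599 -0.722  0.346]
 [ 0.625 -0.692 -0.361]
 [ 0.5    0.     0.866]]
```

```bash
cat >> h.py <<'E'
from scipy.spatial.transform import Rotation as Ro
P=np.array([.577,.134,.188]);F=frame(np.radians(134.4))   # pivot, axes x,y,z as columns
def tool(phi=0,turn=0):
    "tool pointing along -z_p, tilted phi about x_p; tool y along x_p, turned clockwise by turn about stud"
    a=Ro.from_rotvec(-turn*F[:,2]).as_matrix()@Ro.from_rotvec(phi*F[:,0]).as_matrix()@F
    return np.c_[np.cross(a[:,0],-a[:,2]),a[:,0],-a[:,2]]
def tip(th): return P+F@np.array([0,.086*np.cos(th)-.005*np.sin(th),.086*np.sin(th)+.005*np.cos(th)])
def rel(p,R):
    s=robot.state();R0=s["ee_rot"];p0=s["tcp_pos"]
    return np.r_[1e3*R0.T@(p-p0),Ro.from_matrix(R0.T@R).as_rotvec()].round(3)
def st():
    s=robot.state();print("t",s["time_s"],"local mm",(1e3*F.T@(s["tcp_pos"]-P)).round(1),"gap",round(s["finger_gap"],4),"F",s["wrist_force"].round(1),s["wrist_torque"].round(2),"grip",s["grasp_force"],"j",s["joints"].round(0))
E
python3 - <<'E'
from h import *
R=tool();print(R.round(3),tip(0));print(rel(tip(0)+.10*F[:,2],R))
E
```

```text
[[-0.714 -0.606 -0.35 ]
 [-0.7    0.619  0.357]
 [ 0.     0.5   -0.866]] [0.51730451 0.07204277 0.19233013]
[-4.90581e+02 -2.93569e+02 -8.64360e+01 -4.60000e-01  3.11000e-01
 -1.16200e+00]
```

>>> {"fn": "play_rows", "kwargs": {"plan": [[0,0,-40,0,0,0],[0,0,-80,0,0,0],[0,0,-120,0,0,0],[0,0,-150,0,0,0],[0,0,-150,0,0,0]]}}

```text
time_s: 0.62
tcp_pos: [0.2227, 0.504, 0.3487]
ee_rot: [[-0.915, 0.404, 0.005], [0.404, 0.915, 0.007], [-0.001, 0.008, -1.0]]
wrist_force: [-0.4, 1.6, 0.2]
finger_gap: 0.0856
grasp_force: 0.0
```

Run:
```python
from h import *
R=tool();print(rel(tip(0)+.10*F[:,2],R));st()
```

```text
[-4.90309e+02 -2.95326e+02  6.78920e+01 -4.53000e-01  3.17000e-01
 -1.16000e+00]
t 0.6167 local mm [ 524.    -5.8 -117. ] gap 0.0856 F [-0.4  1.6  0.2] [ 0.12  0.02 -0.05] grip 0.0 j [57. 15. 24. 99. -0. 81.]
```

>>> {"fn": "play_rows", "kwargs": {"plan": [[-490,-295,68,-0.453,0.317,-1.16],[-490,-295,68,-0.453,0.317,-1.16],[-490,-295,68,-0.453,0.317,-1.16],[-490,-295,68,-0.453,0.317,-1.16],[-490,-295,68,-0.453,0.317,-1.16],[-490,-295,68,-0.453,0.317,-1.16],[-490,-295,68,-0.453,0.317,-1.16],[-490,-295,68,-0.453,0.317,-1.16],[-490,-295,68,-0.453,0.317,-1.16],[-490,-295,68,-0.453,0.317,-1.16],[-490,-295,68,-0.453,0.317,-1.16],[-490,-295,68,-0.453,0.317,-1.16]], "claw": 0.7}}

```text
time_s: 1.62
tcp_pos: [0.4523, 0.1778, 0.2953]
ee_rot: [[-0.765, -0.558, -0.321], [-0.643, 0.685, 0.343], [0.028, 0.469, -0.883]]
wrist_force: [0.5, 1.1, -0.1]
finger_gap: 0.0597
grasp_force: 0.0
```

Run:
```python
from h import *
R=tool();print(rel(tip(0)+.10*F[:,2],R));st()
```

```text
[ 1.39810e+01 -1.60309e+02 -6.62890e+01 -3.40000e-02  1.20000e-02
 -8.10000e-02]
t 1.6167 local mm [156.3  58.4  33.6] gap 0.0597 F [ 0.5  1.1 -0.1] [-0.34 -0.32  0.04] grip 0.0 j [ -2.  19.  16. 107.  19. -45.]
```

>>> {"fn": "play_rows", "kwargs": {"plan": [[14,-160,-66,-0.034,0.012,-0.081],[14,-160,-66,-0.034,0.012,-0.081],[14,-160,-66,-0.034,0.012,-0.081],[14,-160,-66,-0.034,0.012,-0.081],[14,-160,-66,-0.034,0.012,-0.081],[14,-160,-66,-0.034,0.012,-0.081],[14,-160,-66,-0.034,0.012,-0.081],[14,-160,-66,-0.034,0.012,-0.081]]}}

```text
time_s: 2.28
tcp_pos: [0.5408, 0.043, 0.2586]
ee_rot: [[-0.722, -0.611, -0.325], [-0.692, 0.63, 0.354], [-0.011, 0.48, -0.877]]
wrist_force: [-1.1, 0.2, 0.5]
finger_gap: 0.0601
grasp_force: 0.0
```

Run:
```python
from h import *
R=tool();print(rel(tip(0)+.10*F[:,2],R));st()
ims=[]
s=robot.state();t=s["tcp_pos"]
for n in("side","top"):
    im=cam(n)["image"][:,:,::-1];u=proj(n,[P]).ravel().astype(int);cr=im[u[1]-50:u[1]+50,u[0]-65:u[0]+65]
    print(n,u-[65,50],proj(n,[t,tip(0),P]).round(1).tolist()); ims.append(cv2.resize(cr,(390*2,300*2)[0:2] if 0 else (520,400),interpolation=2)[:, :])
cv2.imwrite("pics/a1.png",cv2.resize(np.hstack(ims),(800,308),interpolation=cv2.INTER_AREA))
```

```text
[-3.9100e+00 -1.4840e+00 -2.3924e+01 -2.3000e-02  1.5000e-02 -4.0000e-03]
t 2.2833 local mm [ 1.  89.5 81. ] gap 0.0601 F [-1.1  0.2  0.5] [-0.34 -0.27  0.01] grip 0.0 j [-14.  30.  27. 112.  15. -61.]
side [263 191] [[307.8, 200.5], [322.0, 220.0], [329.0, 241.4]]
top [230 178] [[328.1, 238.2], [317.2, 249.4], [295.8, 228.7]]
```

View pics/a1.png

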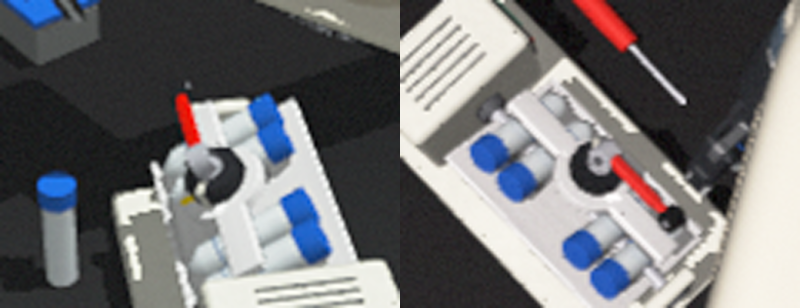

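Run:
```python
from h import *
R=tool(-.6);print(rel(tip(0)-.055*R[:,2],R));st()
```

```text
[ 2.8150e+01 -7.0900e-01  3.0365e+01 -2.4000e-02 -5.8500e-01  4.0000e-03]
t 2.3833 local mm [ 1.4 89.4 81.2] gap 0.0598 F [-0.2  1.4 -0.1] [-0.27 -0.25  0.  ] grip 0.0 j [-14.  30.  27. 112.  15. -61.]
```

>>> {"fn": "play_rows", "kwargs": {"plan": [[15,0,-10,0,-0.3,0],[28,0,15,-0.01,-0.45,0],[28,0,30,-0.024,-0.585,0.004],[28,0,30,-0.024,-0.585,0.004],[28,0,30,-0.024,-0.585,0.004],[28,0,30,-0.024,-0.585,0.004],[28,0,30,-0.024,-0.585,0.004],[28,0,30,-0.024,-0.585,0.004]]}}

```text
time_s: 3.05
tcp_pos: [0.5115, 0.0336, 0.2323]
ee_rot: [[-0.787, -0.606, 0.114], [-0.377, 0.62, 0.689], [-0.488, 0.499, -0.716]]
wrist_force: [1.2, -0.7, 0.2]
finger_gap: 0.06
grasp_force: 0.0
```

Run:
```python
from h import *
R=tool(-.6);print(rel(tip(0)-.055*R[:,2],R), "down", rel(tip(0)+.015*R[:,2],R));st()
```

```text
[ 0.502  0.341  0.75  -0.001 -0.001  0.   ] down [ 4.140e-01  4.200e-01  7.075e+01 -1.000e-03 -1.000e-03  0.000e+00]
t 3.05 local mm [ -0.3 117.1  51.3] gap 0.06 F [ 1.2 -0.7  0.2] [-0.63  0.12 -0.02] grip 0.0 j [-32.  16.  -6.  88.  40. -74.]
```

>>> {"fn": "play_rows", "kwargs": {"plan": [[0,0,35,0,0,0],[0,0,55,0,0,0],[0,0,65,0,0,0],[0,0,70,0,0,0],[0,0,70,0,0,0]], "claw": 0.45}}

```text
time_s: 3.47
tcp_pos: [0.5196, 0.0829, 0.1813]
ee_rot: [[-0.787, -0.606, 0.112], [-0.377, 0.618, 0.69], [-0.488, 0.501, -0.715]]
wrist_force: [-0.3, 0.5, -0.4]
finger_gap: 0.0382
grasp_force: 0.0
```

Run:
```python
from h import *
st()
ims=[]
for n in("side","top"):
    im=cam(n)["image"][:,:,::-1];u=proj(n,[tip(0)]).ravel().astype(int);cr=im[u[1]-40:u[1]+40,u[0]-40:u[0]+40]
    print(n,u-[40,40],proj(n,[robot.state()["tcp_pos"],tip(0),P]).round(1).tolist()); ims.append(cv2.resize(cr,(400,400),interpolation=2))
cv2.imwrite("pics/a2.png",np.hstack(ims))
```

```text
t 3.4667 local mm [-0.2 76.7 -7.7] gap 0.0382 F [-0.3  0.5 -0.4] [-0.61  0.07 -0.02] grip 0.0 j [-27.  16. -13.  77.  42. -68.]
side [282 180] [[324.6, 224.9], [322.0, 220.0], [329.0, 241.4]]
top [277 209] [[313.8, 248.9], [317.2, 249.4], [295.8, 228.7]]
```

View pics/a2.png

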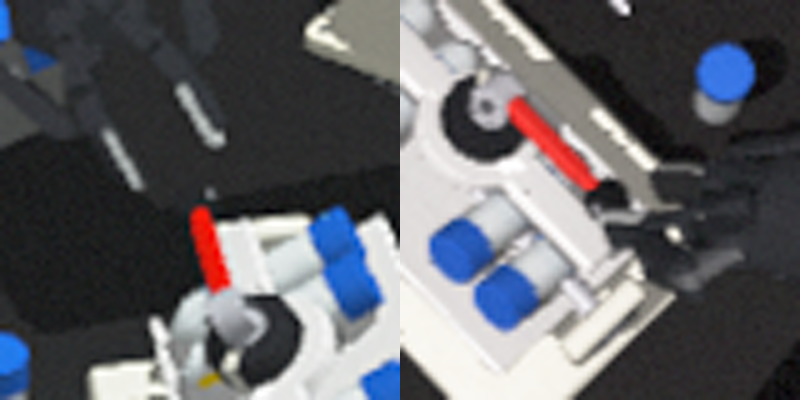

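Run:
```python
from h import *
st()
ims=[]
for n in("side","top"):
    im=cam(n)["image"][:,:,::-1];u=proj(n,[tip(0)]).ravel().astype(int);cr=im[u[1]-25:u[1]+25,u[0]-25:u[0]+25]
    cr=(255*np.clip(cr/255.,0,1)**.4).astype(np.uint8)
    cr=cv2.resize(cr,(400,400),interpolation=2)
    for q,c in((robot.state()["tcp_pos"],(0,255,0)),(tip(0),(255,0,255))):
        v=(proj(n,[q])[0]-u+25.5)*8;cv2.circle(cr,tuple(int(k) for k in v),3,c,-1)
    ims.append(cr)
cv2.imwrite("pics/a3.png",np.hstack(ims))
```

```text
t 3.5667 local mm [-0.8 77.3 -6.6] gap 0.0384 F [ 0.1 -0.5  0.3] [-0.66  0.06  0.08] grip 0.0 j [-27.  16. -13.  77.  42. -68.]
```

View pics/a3.png

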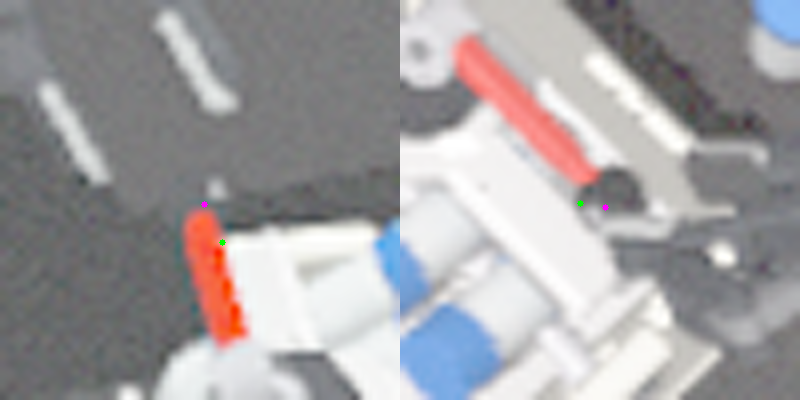

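>>> {"fn": "play_rows", "kwargs": {"plan": [[0,0,8,0,0,0],[0,0,8,0,0,0],[0,0,8,0,0,0],[0,0,8,0,0,0],[0,0,8,0,0,0],[0,0,8,0,0,0]], "claw": 0.1, "force": 25}}

```text
time_s: 4.17
tcp_pos: [0.5204, 0.0869, 0.1757]
ee_rot: [[-0.788, -0.604, 0.115], [-0.374, 0.62, 0.69], [-0.488, 0.501, -0.715]]
wrist_force: [0.3, 0.3, -0.9]
finger_gap: 0.0084
grasp_force: 0.0
```

Run:
```python
from h import *
st()
```

```text
t 4.1667 local mm [ -0.9  73.4 -13.6] gap 0.0084 F [ 0.3  0.3 -0.9] [-0.64  0.07 -0.04] grip 0.0 j [-26.  16. -14.  75.  42. -67.]
```

```bash
cat >> h.py <<'E'
def look(f,h=25,k=8,pts=()):
    ims=[]
    for n in("side","top"):
        im=cam(n)["image"][:,:,::-1];u=proj(n,[tip(0)]).ravel().astype(int) if len(pts)<1 else proj(n,[pts[-1]]).ravel().astype(int)
        cr=im[u[1]-h:u[1]+h,u[0]-h:u[0]+h]
        cr=(255*np.clip(cr/255.,0,1)**.45).astype(np.uint8);cr=cv2.resize(cr,(400,400),interpolation=2);s=200/h
        for q,c in((robot.state()["tcp_pos"],(0,255,0)),(tip(0),(255,0,255))):
            v=(proj(n,[q])[0]-u+h+.5)*s;cv2.circle(cr,tuple(int(a) for a in v),2,c,-1)
        print(n,"origin",u-h,"scale",s);ims.append(cr)
    cv2.imwrite(f,np.hstack(ims))
E
python3 -c "
from h import *
look('pics/a4.png')"
```

```text
side origin [297 195] scale 8.0
top origin [292 224] scale 8.0
```

View pics/a4.png

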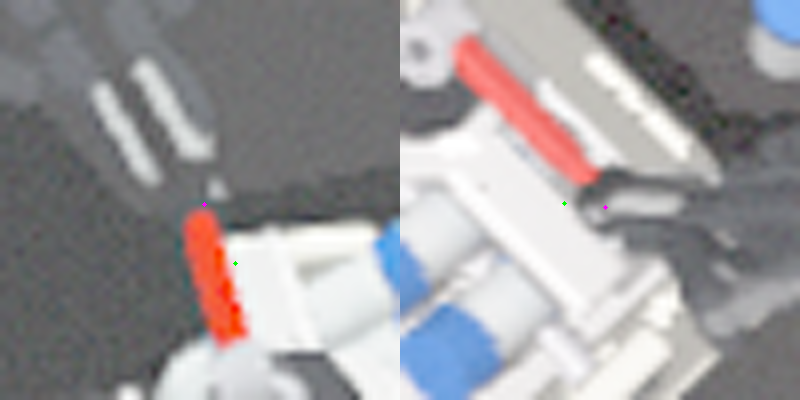

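```bash
python3 -c "
from h import *
for dz in (0,.015,.03,.045): print(dz,[proj(n,[[.222,.503,.192+dz]]).round(0).tolist() for n in('side','top')])"
```

```text
0 [[[518.0, 220.0]], [[162.0, 353.0]]]
0.015 [[[519.0, 216.0]], [[160.0, 354.0]]]
0.03 [[[521.0, 211.0]], [[158.0, 354.0]]]
0.045 [[[522.0, 206.0]], [[156.0, 355.0]]]
```

>>> {"fn": "play_rows", "kwargs": {"plan": [[0,0,0,0,0,0],[0,0,0,0,0,0],[0,0,0,0,0,0],[0,0,0,0,0,0],[0,0,8,0,0,0],[0,0,14,0,0,0],[0,0,20,0,0,0],[0,0,20,0,0,0]], "claw": 0.6}}

```text
time_s: 5.03
tcp_pos: [0.5221, 0.1019, 0.1604]
ee_rot: [[-0.789, -0.604, 0.113], [-0.375, 0.619, 0.691], [-0.488, 0.502, -0.714]]
wrist_force: [-0.1, 0.2, -0.3]
finger_gap: 0.0512
grasp_force: 0.0
```

>>> {"fn": "play_rows", "kwargs": {"plan": [[0,0,0,0,0,0],[0,0,0,0,0,0],[0,0,0,0,0,0],[0,0,0,0,0,0],[0,0,0,0,0,0],[0,0,0,0,0,0],[0,0,0,0,0,0]], "claw": 0.1}}

```text
time_s: 5.62
tcp_pos: [0.5236, 0.0996, 0.161]
ee_rot: [[-0.788, -0.605, 0.116], [-0.375, 0.621, 0.688], [-0.489, 0.499, -0.716]]
wrist_force: [4.1, -5.2, -4.5]
finger_gap: 0.0175
grasp_force: 28.7
```

```bash
cat >> h.py <<'E'
def arc(t0,t1,n):
    R=robot.state()["ee_rot"]
    print([(1e3*R.T@(tip(t)-tip(t0))).round(0).astype(int).tolist()+[0,0,0] for t in np.linspace(t0,t1,n+1)[1:]])
E
python3 -c "
from h import *
st();arc(0,1,10);arc(1,2,10);arc(2,3,10)"
```

```text
t 5.6167 local mm [ -2.4  62.3 -29.8] gap 0.0175 F [ 4.1 -5.2 -4.5] [-1.92 -0.42 -0.71] grip 28.74497652053833 j [-25.  17. -16.  72.  42. -65.]
[[-6, 0, -7, 0, 0, 0], [-12, 0, -12, 0, 0, 0], [-19, 0, -18, 0, 0, 0], [-26, 0, -22, 0, 0, 0], [-34, 0, -26, 0, 0, 0], [-42, 0, -29, 0, 0, 0], [-50, 0, -32, 0, 0, 0], [-58, 0, -33, 0, 0, 0], [-67, 0, -33, 0, 0, 0], [-76, 0, -33, 0, 0, 0]]
[[-9, 0, 1, 0, 0, 0], [-17, 0, 3, 0, 0, 0], [-25, 0, 6, 0, 0, 0], [-33, 0, 10, 0, 0, 0], [-40, 0, 14, 0, 0, 0], [-47, 0, 19, 0, 0, 0], [-54, 0, 25, 0, 0, 0], [-59, 0, 31, 0, 0, 0], [-64, 0, 38, 0, 0, 0], [-69, 0, 46, 0, 0, 0]]
[[-4, 0, 8, 0, 0, 0], [-6, 0, 16, 0, 0, 0], [-8, 0, 24, 0, 0, 0], [-10, 0, 33, 0, 0, 0], [-10, 0, 41, 0, 0, 0], [-9, 0, 50, 0, 0, 0], [-8, 0, 59, 0, 0, 0], [-6, 0, 67, 0, 0, 0], [-2, 0, 75, 0, 0, 0], [1, 0, 83, 0, 0, 0]]
```

>>> {"fn": "play_rows", "kwargs": {"plan": [[-6,-1,-7,0,0,0],[-12,-2,-12,0,0,0],[-19,-2,-18,0,0,0],[-26,-2,-22,0,0,0],[-34,-2,-26,0,0,0],[-42,-2,-29,0,0,0],[-50,-2,-32,0,0,0],[-58,-2,-33,0,0,0],[-67,-2,-33,0,0,0],[-76,-2,-33,0,0,0],[-76,-2,-33,0,0,0]], "claw": 0, "force": 35}}

```text
time_s: 6.53
tcp_pos: [0.5814, 0.1059, 0.2222]
ee_rot: [[-0.787, -0.606, 0.116], [-0.375, 0.619, 0.69], [-0.49, 0.5, -0.714]]
wrist_force: [2.1, -4.1, 4.9]
finger_gap: 0.0172
grasp_force: 37.7
```

```bash
python3 -c "
from h import *
st()"
```

```text
t 6.5333 local mm [-3.  16.5 41.2] gap 0.0172 F [ 2.1 -4.1  4.9] [-0.48 -0.27 -0.18] grip 37.720765471458435 j [-22.  19.  -3.  80.  43. -61.]
```

>>> {"fn": "play_rows", "kwargs": {"plan": [[-9,0,1,0,0,0],[-17,0,3,0,0,0],[-25,0,6,0,0,0],[-33,0,10,0,0,0],[-40,0,14,0,0,0],[-47,0,19,0,0,0],[-54,0,25,0,0,0],[-59,0,31,0,0,0],[-64,0,38,0,0,0],[-69,0,46,0,0,0],[-69,0,46,0,0,0]]}}

```text
time_s: 7.45
tcp_pos: [0.6401, 0.1644, 0.2211]
ee_rot: [[-0.788, -0.605, 0.114], [-0.375, 0.618, 0.691], [-0.489, 0.501, -0.714]]
wrist_force: [2.5, -1.0, -2.4]
finger_gap: 0.0173
grasp_force: 36.7
```

```bash
python3 -c "
from h import *
st()"
```

```text
t 7.45 local mm [ -2.9 -66.4  39.9] gap 0.0173 F [ 2.5 -1.  -2.4] [-0.86 -0.32 -0.23] grip 36.65334105491638 j [-14.  22.   3.  75.  44. -51.]
```

>>> {"fn": "play_rows", "kwargs": {"plan": [[-4,0,8,0,0,0],[-6,0,16,0,0,0],[-8,0,24,0,0,0],[-10,0,33,0,0,0],[-10,0,41,0,0,0],[-9,0,50,0,0,0],[-8,0,59,0,0,0],[-6,0,67,0,0,0],[-3,0,73,0,0,0],[-2,0,76,0,0,0],[-2,0,76,0,0,0],[-2,0,76,0,0,0]]}}

```text
time_s: 8.45
tcp_pos: [0.6489, 0.2162, 0.1672]
ee_rot: [[-0.79, -0.603, 0.113], [-0.375, 0.62, 0.689], [-0.486, 0.502, -0.715]]
wrist_force: [-5.0, -5.5, -2.7]
finger_gap: 0.0175
grasp_force: 37.1
```

```bash
python3 -c "
from h import *
st();look('pics/a5.png',h=35,pts=[P])"
```

```text
t 8.45 local mm [  -3.2 -108.9  -22.2] gap 0.0175 F [-5.  -5.5 -2.7] [-1.69  0.85  0.8 ] grip 37.10715651512146 j [ -9.  24.  -3.  63.  44. -44.]
side origin [293 206] scale 5.714285714285714
top origin [260 193] scale 5.714285714285714
```

View pics/a5.png

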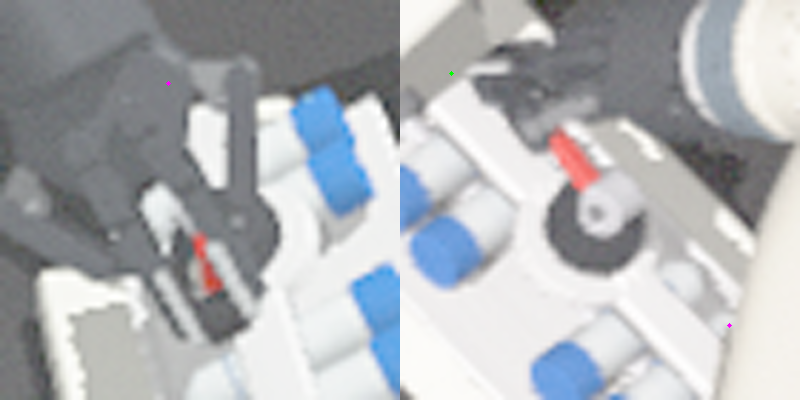

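```bash
cat >> h.py <<'E'
def unwrap(n,im,zt=-.015,Pv=None):
    "alpha = angle short of the mark (ccw from -x_p, from above)"
    g=im.astype(float).min(2) 
    A=np.arange(-.6,1.6,.1);rows=[]
    for a in A:
        d=np.array([[r*np.cos(np.pi+a),r*np.sin(np.pi+a),zt] for r in(.014,.017,.020,.0225,.027,.032)])
        uv=proj(n,(P if Pv is None else Pv)+d@F.T).astype(np.float32)
        rows.append(np.r_[a,cv2.remap(g.astype(np.float32),uv[:,0],uv[:,1],1).ravel()])
    print(n);print(np.array(rows).round(1))
E
python3 - <<'E'
from h import *
for n in("side","top"): unwrap(n,cv2.imread(f"pics/{n}0.png"))
im=cv2.imread("pics/side0.png");b=im.astype(int)
y=(b[:,:,2]>120)&(b[:,:,1]>100)&(b[:,:,0]<90);v,u=np.where(y[205:280,300:360]);print("yellow",u.mean()+300,v.mean()+205,len(u),"pred",proj("side",[P+F@[-.032,0,-.0335]]))
E
```

```text
side
[[-6.000e-01  1.337e+02  1.407e+02  1.298e+02  1.022e+02  1.061e+02
   1.679e+02]
 [-5.000e-01  1.294e+02  1.316e+02  1.051e+02  6.430e+01  1.043e+02
   1.534e+02]
 [-4.000e-01  1.252e+02  1.185e+02  7.180e+01  3.880e+01  8.850e+01
   1.496e+02]
 [-3.000e-01  1.201e+02  9.990e+01  3.740e+01  3.010e+01  8.200e+01
   1.775e+02]
 [-2.000e-01  1.145e+02  8.130e+01  3.120e+01  2.970e+01  8.910e+01
   2.184e+02]
 [-1.000e-01  1.071e+02  6.680e+01  2.910e+01  2.780e+01  9.360e+01
   2.269e+02]
 [-0.000e+00  9.780e+01  5.440e+01  3.090e+01  2.730e+01  7.760e+01
   2.109e+02]
 [ 1.000e-01  9.020e+01  4.710e+01  2.900e+01  2.930e+01  6.310e+01
   1.923e+02]
 [ 2.000e-01  8.480e+01  4.150e+01  2.630e+01  2.870e+01  5.560e+01
   1.712e+02]
 [ 3.000e-01  8.190e+01  5.360e+01  2.300e+01  2.810e+01  4.530e+01
   1.495e+02]
 [ 4.000e-01  8.310e+01  8.240e+01  5.360e+01  4.150e+01  4.170e+01
   1.304e+02]
 [ 5.000e-01  8.860e+01  1.091e+02  1.125e+02  7.420e+01  3.710e+01
   1.131e+02]
 [ 6.000e-01  1.024e+02  1.358e+02  1.695e+02  1.389e+02  7.960e+01
   5.040e+01]
 [ 7.000e-01  1.154e+02  1.51
[... 1877 characters left out ...]
.930e+02  1.719e+02  1.609e+02  1.692e+02  1.714e+02
   1.403e+02]
 [ 9.000e-01  1.908e+02  1.687e+02  1.742e+02  1.867e+02  1.819e+02
   1.303e+02]
 [ 1.000e+00  1.895e+02  1.595e+02  1.542e+02  1.502e+02  1.533e+02
   1.477e+02]
 [ 1.100e+00  1.906e+02  1.451e+02  1.195e+02  1.007e+02  1.580e+02
   1.825e+02]
 [ 1.200e+00  1.898e+02  1.268e+02  7.350e+01  4.860e+01  1.603e+02
   1.973e+02]
 [ 1.300e+00  1.735e+02  1.063e+02  4.990e+01  4.840e+01  1.653e+02
   1.999e+02]
 [ 1.400e+00  1.524e+02  9.180e+01  4.240e+01  3.700e+01  1.852e+02
   1.918e+02]
 [ 1.500e+00  1.334e+02  7.500e+01  3.800e+01  3.810e+01  1.756e+02
   1.764e+02]]
yellow 323.25 255.875 8 pred [[324.6420047  255.07584891]]
```

>>> {"fn": "play_rows", "kwargs": {"plan": [[0,0,0,0,0,0],[0,0,0,0,0,0],[0,0,0,0,0,0],[0,0,0,0,0,0],[0,0,-15,0,0,0],[0,0,-45,0,0,0],[0,0,-80,0,0,0],[0,0,-110,0,0,0],[0,0,-110,0,0,0]], "claw": 0.6}}

```text
time_s: 9.4
tcp_pos: [0.6387, 0.1371, 0.2513]
ee_rot: [[-0.786, -0.606, 0.121], [-0.373, 0.622, 0.689], [-0.493, 0.496, -0.715]]
wrist_force: [-0.3, -0.3, 0.9]
finger_gap: 0.0512
grasp_force: 0.0
```

```bash
cat >> h.py <<'E'
N=P+F@np.array([-.003,0,-.024])
E
python3 -c "
from h import *
st();R=tool(-.2,-.4);print(rel(N-.045*R[:,2],R))
im=cam('side')['image']
Pv=P+np.array([0,0,0])
import h
pr=h.proj; h.proj=lambda n,p: pr(n,p)+np.array([-.9,1.1])
unwrap('side',cv2.imread('pics/side0.png'))
" | cut -c1-70
```

```text
t 9.4 local mm [ -3.8 -46.3  75.3] gap 0.0512 F [-0.3 -0.3  0.9] [-0.5
[76.272 -2.556 14.453 -0.162  0.398 -0.371]
side
[[-6.000e-01  1.194e+02  9.650e+01  5.630e+01  4.620e+01  1.244e+02
   1.545e+02]
 [-5.000e-01  1.055e+02  6.320e+01  3.320e+01  4.930e+01  1.265e+02
   1.478e+02]
 [-4.000e-01  9.090e+01  4.280e+01  3.000e+01  4.630e+01  1.436e+02
   1.620e+02]
 [-3.000e-01  7.470e+01  3.300e+01  2.920e+01  4.560e+01  1.775e+02
   1.866e+02]
 [-2.000e-01  6.120e+01  3.100e+01  2.680e+01  4.840e+01  1.867e+02
   1.976e+02]
 [-1.000e-01  4.990e+01  3.060e+01  2.700e+01  4.930e+01  1.852e+02
   1.986e+02]
 [-0.000e+00  4.160e+01  2.920e+01  2.960e+01  4.810e+01  1.764e+02
   2.036e+02]
 [ 1.000e-01  3.460e+01  2.740e+01  2.920e+01  4.300e+01  1.552e+02
   1.893e+02]
 [ 2.000e-01  4.780e+01  2.480e+01  2.670e+01  3.610e+01  1.288e+02
   1.770e+02]
 [ 3.000e-01  6.740e+01  3.210e+01  2.410e+01  3.340e+01  1.193e+02
   1.583e+02]
 [ 4.000e-01  9.570e+01  6.020e+01  4.280e+01  3.170e+01  1.108e+02
   1.229e+02]
 [ 5.000e-01  1.192e+02  1.126e+02  7.820e+01  3.760e+01  9.650e+01
   5.420e+01]
 [ 6.000e-01  1.445e+02  1.641e+02  1.257e+02  9.020e+01  6.100e+01
   2.340e+01]
 [ 7.000e-01  1.700e+02  1.942e+02  1.697e+02  1.411e+02  4.890e+01
   5.360e+01]
 [ 8.000e-01  1.654e+02  2.151e+02  1.941e+02  1.783e+02  8.410e+01
   8.870e+01]
 [ 9.000e-01  1.568e+02  2.017e+02  2.034e+02  1.807e+02  1.102e+02
   9.720e+01]
 [ 1.000e+00  1.333e+02  1.719e+02  1.734e+02  1.634e+02  1.201e+02
   8.420e+01]
 [ 1.100e+00  1.038e+02  1.168e+02  1.260e+02  1.200e+02  1.038e+02
   1.042e+02]
 [ 1.200e+00  7.940e+01  5.590e+01  5.130e+01  5.550e+01  6.080e+01
   1.129e+02]
 [ 1.300e+00  5.820e+01  4.910e+01  4.210e+01  3.440e+01  2.980e+01
   6.490e+01]
 [ 1.400e+00  4.150e+01  4.240e+01  4.350e+01  4.050e+01  3.340e+01
   3.050e+01]
 [ 1.500e+00  4.810e+01  4.440e+01  4.480e+01  4.280e+01  3.630e+01
   3.470e+01]]
```

>>> {"fn": "play_rows", "kwargs": {"plan": [[20,-1,4,-0.04,0.1,-0.09],[40,-1,7,-0.08,0.2,-0.18],[60,-2,11,-0.12,0.3,-0.28],[76,-2.5,14.5,-0.162,0.398,-0.371],[76,-2.5,14.5,-0.162,0.398,-0.371],[76,-2.5,14.5,-0.162,0.398,-0.371],[76,-2.5,14.5,-0.162,0.398,-0.371],[76,-2.5,14.5,-0.162,0.398,-0.371]], "claw": 0.95}}

```text
time_s: 10.12
tcp_pos: [0.5805, 0.1207, 0.1981]
ee_rot: [[-0.485, -0.834, -0.264], [-0.796, 0.296, 0.527], [-0.362, 0.466, -0.808]]
wrist_force: [0.1, 0.2, 0.4]
finger_gap: 0.0812
grasp_force: 0.0
```

```bash
python3 -c "
from h import *
st();R=tool(-.2,-.4);print(rel(N-.045*R[:,2],R),rel(N+.041*R[:,2],R))"
```

```text
t 10.1167 local mm [-5.3  6.8 14.7] gap 0.0812 F [0.1 0.2 0.4] [-0.45 -0.21  0.01] grip 0.0 j [-12.  32.  19. 101.  28. -82.]
[ 7.120e-01 -4.670e-01 -5.622e+00  6.000e-03 -0.000e+00 -2.000e-03] [ 6.8800e-01 -9.5800e-01  8.0377e+01  6.0000e-03 -0.0000e+00 -2.0000e-03]
```

>>> {"fn": "play_rows", "kwargs": {"plan": [[0.5,-0.5,20,0,0,0],[0.5,-0.5,40,0,0,0],[0.5,-1,55,0,0,0],[0.5,-1,65,0,0,0],[0.5,-1,72,0,0,0],[0.5,-1,76,0,0,0],[0.5,-1,76,0,0,0]]}}

```text
time_s: 10.7
tcp_pos: [0.5606, 0.1596, 0.1365]
ee_rot: [[-0.484, -0.834, -0.264], [-0.797, 0.295, 0.527], [-0.362, 0.466, -0.808]]
wrist_force: [0.3, 0.1, 0.6]
finger_gap: 0.0811
grasp_force: 0.0
```

>>> {"fn": "play_rows", "kwargs": {"plan": [[0,0,2,0,0,0],[0,0,4,0,0,0],[0,0,4,0,0,0]]}}

```text
time_s: 10.95
tcp_pos: [0.5601, 0.1615, 0.1332]
ee_rot: [[-0.483, -0.834, -0.264], [-0.797, 0.295, 0.527], [-0.361, 0.465, -0.808]]
wrist_force: [0.5, -0.6, 0.7]
finger_gap: 0.081
grasp_force: 0.0
```

>>> {"fn": "play_rows", "kwargs": {"plan": [[0,0,0,0,0,0],[0,0,0,0,0,0],[0,0,0,0,0,0],[0,0,0,0,0,0],[0,0,0,0,0,0],[0,0,0,0,0,0]], "claw": 0.5, "force": 40}}

```text
time_s: 11.45
tcp_pos: [0.5597, 0.1615, 0.1334]
ee_rot: [[-0.483, -0.834, -0.265], [-0.797, 0.295, 0.527], [-0.361, 0.466, -0.808]]
wrist_force: [-3.1, -1.7, 4.4]
finger_gap: 0.0479
grasp_force: 41.4
```

```bash
python3 -c "
from h import *
st()"
```

```text
t 11.45 local mm [  0.2  -6.9 -63.2] gap 0.0479 F [-3.1 -1.7  4.4] [-0.27  0.6   0.47] grip 41.403048634529114 j [ -9.  31.   8.  90.  29. -79.]
```

```bash
cat >> h.py <<'E'
def turn(t0,t1,n,phi=-.2,d=.041):
    R0=tool(phi,t0);o=[]
    for t in np.linspace(t0,t1,n+1)[1:]:
        R=tool(phi,t);o.append((1e3*R0.T@(d*(R-R0)[:,2])).round(1).tolist()+Ro.from_matrix(R0.T@R).as_rotvec().round(3).tolist())
    print(o)
E
python3 -c "
from h import *
turn(-.4,.45,10)"
```

```text
[[0.0, -0.7, -0.0, 0.017, -0.0, 0.083], [0.1, -1.4, -0.0, 0.034, -0.0, 0.167], [0.3, -2.1, -0.1, 0.051, -0.0, 0.25], [0.5, -2.7, -0.1, 0.068, -0.0, 0.333], [0.7, -3.4, -0.1, 0.084, 0.0, 0.417], [1.0, -4.0, -0.2, 0.101, -0.0, 0.5], [1.4, -4.6, -0.3, 0.118, -0.0, 0.583], [1.8, -5.1, -0.4, 0.135, -0.0, 0.666], [2.2, -5.6, -0.5, 0.152, -0.0, 0.75], [2.7, -6.1, -0.6, 0.169, -0.0, 0.833]]
```

>>> {"fn": "play_rows", "kwargs": {"plan": [[0,-0.7,0,0.017,0,0.083],[0.1,-1.4,0,0.034,0,0.167],[0.3,-2.1,-0.1,0.051,0,0.25],[0.5,-2.7,-0.1,0.068,0,0.333],[0.7,-3.4,-0.1,0.084,0,0.417],[1.0,-4.0,-0.2,0.101,0,0.5],[1.4,-4.6,-0.3,0.118,0,0.583],[1.8,-5.1,-0.4,0.135,0,0.666],[2.2,-5.6,-0.5,0.152,0,0.75],[2.7,-6.1,-0.6,0.169,0,0.833],[2.7,-6.1,-0.6,0.169,0,0.833],[2.7,-6.1,-0.6,0.169,0,0.833]], "force": 60}}

```text
time_s: 12.45
tcp_pos: [0.5638, 0.1571, 0.13]
ee_rot: [[-0.957, -0.235, -0.169], [-0.286, 0.86, 0.422], [0.046, 0.452, -0.891]]
wrist_force: [-3.2, -4.0, 3.3]
finger_gap: 0.0479
grasp_force: 61.2
```

```bash
python3 -c "
from h import *
st();s=robot.state();print(Ro.from_matrix(tool(-.2,-.4).T@s['ee_rot']).as_rotvec())"
```

```text
t 12.45 local mm [ -6.7  -6.7 -63.1] gap 0.0479 F [-3.2 -4.   3.3] [-0.55  0.59  0.22] grip 61.20265245437622 j [ -6.  26.   4.  81.  24. -25.]
[0.16447147 0.00437511 0.83261084]
```

>>> {"fn": "play_rows", "kwargs": {"plan": [[0,0,0,0,0,0],[0,0,0,0,0,0],[0,0,0,0,0,0],[0,0,0,0,0,0],[0,0,0,0,0,0],[0,0,-15,0,0,0],[0,0,-45,0,0,0],[0,0,-80,0,0,0],[0,0,-115,0,0,0],[0,0,-140,0,0,0],[0,0,-140,0,0,0]], "claw": 0.95}}

```text
time_s: 13.37
tcp_pos: [0.5894, 0.0963, 0.2585]
ee_rot: [[-0.958, -0.236, -0.162], [-0.284, 0.861, 0.422], [0.04, 0.45, -0.892]]
wrist_force: [0.9, -0.1, -0.2]
finger_gap: 0.0812
grasp_force: 0.0
```

```bash
python3 -c "
from h import *
import h
st();pr=h.proj; h.proj=lambda n,p: pr(n,p)+np.array([-.9,1.1])
cv2.imwrite('pics/b1.png',cam('side')['image'][:,:,::-1])
unwrap('side',cam('side')['image'])
" | cut -c1-70
```

```text
t 13.3667 local mm [ 4.4 17.6 78.9] gap 0.0812 F [ 0.9 -0.1 -0.2] [-0.
side
[[-6.000e-01  7.190e+01  8.410e+01  5.610e+01  3.450e+01  9.960e+01
   1.534e+02]
 [-5.000e-01  7.360e+01  7.670e+01  4.970e+01  4.090e+01  1.097e+02
   1.460e+02]
 [-4.000e-01  7.430e+01  8.770e+01  7.180e+01  6.630e+01  1.299e+02
   1.586e+02]
 [-3.000e-01  8.190e+01  1.090e+02  9.400e+01  9.050e+01  1.501e+02
   1.852e+02]
 [-2.000e-01  8.860e+01  1.154e+02  1.131e+02  1.125e+02  1.739e+02
   1.968e+02]
 [-1.000e-01  8.680e+01  1.144e+02  1.148e+02  1.123e+02  1.842e+02
   1.950e+02]
 [-0.000e+00  8.190e+01  9.670e+01  9.420e+01  1.024e+02  1.781e+02
   2.000e+02]
 [ 1.000e-01  7.410e+01  6.400e+01  6.880e+01  7.850e+01  1.527e+02
   1.833e+02]
 [ 2.000e-01  4.900e+01  2.820e+01  4.590e+01  5.480e+01  1.268e+02
   1.677e+02]
 [ 3.000e-01  3.350e+01  1.860e+01  2.800e+01  3.920e+01  1.164e+02
   1.417e+02]
 [ 4.000e-01  2.540e+01  1.780e+01  2.530e+01  3.450e+01  9.780e+01
   7.160e+01]
 [ 5.000e-01  2.120e+01  2.450e+01  2.290e+01  3.330e+01  7.500e+01
   1.650e+01]
 [ 6.000e-01  1.870e+01  3.080e+01  2.440e+01  2.830e+01  6.620e+01
   4.080e+01]
 [ 7.000e-01  1.440e+01  2.530e+01  3.060e+01  2.440e+01  5.750e+01
   8.600e+01]
 [ 8.000e-01  1.270e+01  1.730e+01  2.970e+01  2.820e+01  4.270e+01
   1.235e+02]
 [ 9.000e-01  1.080e+01  1.300e+01  2.410e+01  2.740e+01  3.390e+01
   1.155e+02]
 [ 1.000e+00  1.010e+01  9.700e+00  1.650e+01  2.310e+01  2.530e+01
   7.460e+01]
 [ 1.100e+00  1.010e+01  9.300e+00  1.010e+01  1.530e+01  1.530e+01
   5.010e+01]
 [ 1.200e+00  9.700e+00  9.800e+00  9.200e+00  1.100e+01  9.600e+00
   2.260e+01]
 [ 1.300e+00  8.700e+00  8.800e+00  8.500e+00  9.100e+00  2.030e+01
   1.410e+01]
 [ 1.400e+00  1.170e+01  1.330e+01  1.290e+01  1.300e+01  2.950e+01
   1.070e+01]
 [ 1.500e+00  2.600e+01  2.970e+01  3.010e+01  2.360e+01  3.150e+01
   2.720e+01]]
```

Run:
```python
from h import *
c=np.array([327,249]);h=17;k=22
def crop(f):
    im=cv2.imread(f)[c[1]-13:c[1]+14,c[0]-h:c[0]+h+1];im=(255*(im/255.)**.5).astype(np.uint8)
    return cv2.resize(im,None,fx=k,fy=k,interpolation=2)
def draw(o):
    q=lambda p:((proj("side",P+np.atleast_2d(p)@F.T)+[-.9,1.1]-c+[h+.5,13.5])*k).astype(int)
    t=np.linspace(0,2*np.pi,60)
    cv2.polylines(o,[q(np.c_[.025*np.cos(t),.025*np.sin(t),0*t-.015])],True,(255,255,0),1)
    cv2.circle(o,tuple(int(v) for v in q([-.032,0,-.0335])[0]),4,(0,255,0),1)
    for a,col in((0,(0,255,0)),(-.2,(255,0,255)),(.2,(255,0,255))):
        e=q([[-.012*np.cos(a),-.012*np.sin(a),-.015],[-.0235*np.cos(a),-.0235*np.sin(a),-.015]]);cv2.line(o,tuple(map(int,e[0])),tuple(map(int,e[1])),col,1)
    return o
a=crop("pics/b1.png");o=draw(a.copy())
v=np.vstack([a[:,:],o])[:, :];s=min(800/v.shape[1],600/v.shape[0])
v=np.hstack([a,o]);v=cv2.resize(v,None,fx=800/v.shape[1],fy=800/v.shape[1],interpolation=cv2.INTER_AREA);print(v.shape);cv2.imwrite("pics/b2.png",v)
im=cv2.imread("pics/b1.png").astype(int);y=(im[:,:,2]>110)&(im[:,:,1]>90)&(im[:,:,2]-im[:,:,0]>50)&(im[:,:,2]-im[:,:,1]<60)
vv,uu=np.where(y[235:270,310:345]);print("yellow",[(u+310,w+235) for u,w in zip(uu,vv)])
g=im.min(2)[243:264,314:338];print("cols 314..337");print("\n".join(f"{243+i} "+" ".join(f"{x:3d}" for x in r) for i,r in enumerate(g)))
```

```text
(309, 800, 3)
yellow [(np.int64(330), np.int64(243)), (np.int64(327), np.int64(244)), (np.int64(324), np.int64(254)), (np.int64(322), np.int64(255)), (np.int64(323), np.int64(255)), (np.int64(324), np.int64(255)), (np.int64(325), np.int64(255)), (np.int64(322), np.int64(256)), (np.int64(323), np.int64(256)), (np.int64(324), np.int64(256))]
cols 314..337
243  54  14  57 152 195 203 200 203 179 154 159 162 154 150 140 113 106 155 180 205 159  45  46  48
244 121  27 104 164 185 194 199 194 163 109 117 146 145 111  49   0  41  87 153 198 156  63  42  45
245 191  91 122 167 179 182 180 177 168 125  77 112 111  57   3   4   0  62 159 189 145  58  44  50
246 235 168 137 152 155 156 158 160 139  79  22  78  95  51   5   8   4  58 150 154  94  41  44  51
247 241 206 151 139 138 140 140 148 116  40  37  72  81  46   8  15   6  73 109  89  57  47  47  48
248 219 169 121 131 129 127 139 156 126  71  86 118  99  26  18   9   8   3  41  31  44  50  49  45
249 204 140 118 134 134 133 175 194 142 109 123 118  94  36  14   9   9   7  40  35  46  48  44  44
250 239 206 117 132 137 134 197 222 173 118 
[... 655 characters left out ...]

257 224 219 220 164 118 131 131 119  96 124 137 137 143 128  89  42  36  28  32  35  68 211 241 229
258 222 231 225 167 115 130 138 137 132 132 137 139 133 104  57  31  34  35  38  32  84 210 241 232
259 112 158 226 213 131 125 135 137 133 134 135 138 109  50  36  38  38  40  38  37  76 176 226 228
260 122 140 193 229 189 118 134 136 135 133 131 137 116  61  34  35  38  38  37  40  31  55 167 224
261 120 115 193 238 196 117 129 136 138 134 131 128 116  73  31  35  41  37  38  38  38  30  87 192
262 124 120 192 192 118 117 130 137 134 134 136 132 131 101  40  35  38  34  34  37  28  23  68 187
263 121 121 123 128 122 117 127 134 134 137 136 137 136 118  80  42  34  33  29  23  19  49 128 207
```

View pics/b2.png

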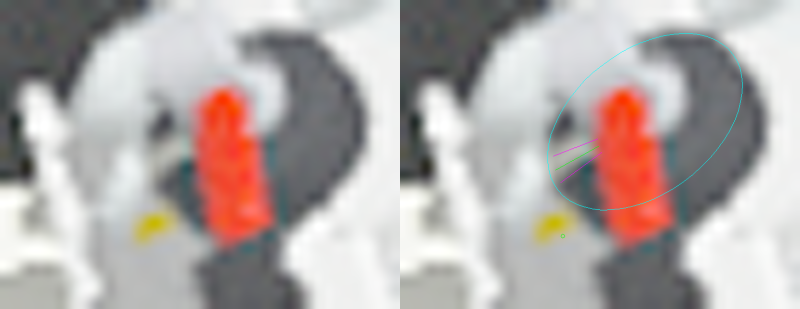

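Run:
```python
from h import *
from scipy.optimize import minimize_scalar
def q(p,sh): return proj("side",P+np.atleast_2d(p)@F.T)+sh
def run(f,amin,amax):
    im=cv2.imread(f).astype(np.float32);b=im
    r=b[:,:,2];w=np.clip(np.minimum(r,b[:,:,1])-b[:,:,0]-30,0,None);w[b[:,:,2]-b[:,:,1]>70]=0;w=w[251:260,318:330];V,U=np.mgrid[251:260,318:330]
    y=np.array([(U*w).sum(),(V*w).sum()])/w.sum();g=im.min(2)
    sh=y-q([-.032,0,-.0335],0)[0]
    best=[]
    for a in np.arange(amin,amax,.02):
        t=np.linspace(.0165,.022,9);uv=q(np.c_[-t*np.cos(a),-t*np.sin(a),0*t-.015],sh).astype(np.float32)
        best.append((cv2.remap(g,uv[:,0],uv[:,1],2).mean(),a))
    A=np.array(best);m=A[:,0]>A[:,0].max()*.8
    print(f,"yellow",y.round(2),"shift",sh.round(2),"peak",max(best),"centroid",(A[m,1]*A[m,0]).sum()/A[m,0].sum())
run("pics/side0.png",.4,1.3);run("pics/b1.png",-.4,.5)
```

```text
pics/side0.png yellow [323.43 255.61] shift [-1.21  0.53] peak (np.float32(219.89397), np.float64(0.9400000000000005)) centroid 0.9300380202689371
pics/b1.png yellow [322.97 255.29] shift [-1.67  0.22] peak (np.float32(122.3154), np.float64(0.10000000000000042)) centroid 0.08110213628276047
```

```bash
python3 -c "
from h import *
R=tool(-.6);T=P+F@np.array([-.0032,-.1088,-.022]);print(rel(T-.11*R[:,2],R))"
```

```text
[-59.083  21.103  16.513  -0.172  -0.398  -0.419]
```

>>> {"fn": "play_rows", "kwargs": {"plan": [[-15,5,0,-0.043,-0.1,-0.105],[-30,10,4,-0.086,-0.2,-0.21],[-45,16,10,-0.13,-0.3,-0.315],[-59,21,16.5,-0.172,-0.398,-0.419],[-59,21,16.5,-0.172,-0.398,-0.419],[-59,21,16.5,-0.172,-0.398,-0.419],[-59,21,16.5,-0.172,-0.398,-0.419],[-59,21,16.5,-0.172,-0.398,-0.419]], "claw": 0.6}}

```text
time_s: 14.18
tcp_pos: [0.6361, 0.1402, 0.2465]
ee_rot: [[-0.788, -0.605, 0.113], [-0.376, 0.62, 0.689], [-0.487, 0.5, -0.716]]
wrist_force: [0.9, -0.1, -0.2]
finger_gap: 0.0511
grasp_force: 0.0
```

```bash
python3 -c "
from h import *
st();R=tool(-.6);T=P+F@np.array([-.0032,-.1088,-.022]);print(rel(T,R))"
```

```text
t 14.1833 local mm [ -2.8 -46.6  69.1] gap 0.0511 F [ 0.9 -0.1 -0.2] [-0.65  0.09  0.01] grip 0.0 j [-16.  22.   6.  81.  44. -54.]
[-1.47000e-01 -3.64000e-01  1.10341e+02 -1.00000e-03 -2.00000e-03
 -1.00000e-03]
```

>>> {"fn": "play_rows", "kwargs": {"plan": [[0,0,35,0,0,0],[0,0,65,0,0,0],[0,0,85,0,0,0],[0,0,100,0,0,0],[0,0,110,0,0,0],[0,0,110,0,0,0]]}}

```text
time_s: 14.68
tcp_pos: [0.6484, 0.2178, 0.1667]
ee_rot: [[-0.788, -0.606, 0.111], [-0.378, 0.618, 0.689], [-0.487, 0.501, -0.716]]
wrist_force: [-0.4, -0.3, -0.6]
finger_gap: 0.0514
grasp_force: 0.0
```

>>> {"fn": "play_rows", "kwargs": {"plan": [[0,0,0,0,0,0],[0,0,0,0,0,0],[0,0,0,0,0,0],[0,0,0,0,0,0],[0,0,0,0,0,0],[0,0,0,0,0,0],[0,0,0,0,0,0]], "claw": 0, "force": 35}}

```text
time_s: 15.27
tcp_pos: [0.6493, 0.2156, 0.1684]
ee_rot: [[-0.786, -0.607, 0.116], [-0.376, 0.619, 0.69], [-0.49, 0.499, -0.715]]
wrist_force: [2.6, 2.3, 0.9]
finger_gap: 0.0168
grasp_force: 37.9
```

```bash
python3 -c "
from h import *
st();arc(2.93,2,9);arc(2,1,10);arc(1,-.03,10)"
```

```text
t 15.2667 local mm [  -3.1 -108.8  -20.9] gap 0.0168 F [2.6 2.3 0.9] [-0.4  -0.25 -0.38] grip 37.91988730430603 j [ -9.  24.  -3.  63.  44. -44.]
[[-3, 0, -8, 0, 0, 0], [-6, 0, -17, 0, 0, 0], [-8, 0, -25, 0, 0, 0], [-8, 0, -34, 0, 0, 0], [-8, 0, -43, 0, 0, 0], [-7, 0, -52, 0, 0, 0], [-5, 0, -61, 0, 0, 0], [-2, 0, -69, 0, 0, 0], [1, 0, -77, 0, 0, 0]]
[[4, 0, -7, 0, 0, 0], [9, 0, -14, 0, 0, 0], [15, 0, -21, 0, 0, 0], [22, 0, -27, 0, 0, 0], [29, 0, -32, 0, 0, 0], [36, 0, -36, 0, 0, 0], [44, 0, -40, 0, 0, 0], [52, 0, -43, 0, 0, 0], [60, 0, -45, 0, 0, 0], [69, 0, -46, 0, 0, 0]]
[[9, 0, 0, 0, 0, 0], [18, 0, 0, 0, 0, 0], [26, 0, 2, 0, 0, 0], [35, 0, 4, 0, 0, 0], [43, 0, 7, 0, 0, 0], [51, 0, 11, 0, 0, 0], [59, 0, 16, 0, 0, 0], [65, 0, 22, 0, 0, 0], [72, 0, 28, 0, 0, 0], [77, 0, 35, 0, 0, 0]]
```

>>> {"fn": "play_rows", "kwargs": {"plan": [[-3,0,-8,0,0,0],[-6,0,-17,0,0,0],[-8,0,-25,0,0,0],[-8,0,-34,0,0,0],[-8,0,-43,0,0,0],[-7,0,-52,0,0,0],[-5,0,-61,0,0,0],[-2,0,-69,0,0,0],[1,0,-77,0,0,0],[1,0,-77,0,0,0]]}}

```text
time_s: 16.1
tcp_pos: [0.6393, 0.1611, 0.2235]
ee_rot: [[-0.787, -0.606, 0.116], [-0.376, 0.62, 0.689], [-0.49, 0.498, -0.715]]
wrist_force: [2.3, -1.0, 4.0]
finger_gap: 0.0167
grasp_force: 38.4
```

>>> {"fn": "play_rows", "kwargs": {"plan": [[4,0,-7,0,0,0],[9,0,-14,0,0,0],[15,0,-21,0,0,0],[22,0,-27,0,0,0],[29,0,-32,0,0,0],[36,0,-36,0,0,0],[44,0,-40,0,0,0],[52,0,-43,0,0,0],[60,0,-45,0,0,0],[69,0,-46,0,0,0],[69,0,-46,0,0,0]]}}

```text
time_s: 17.02
tcp_pos: [0.5789, 0.1034, 0.2216]
ee_rot: [[-0.787, -0.606, 0.116], [-0.376, 0.62, 0.689], [-0.489, 0.499, -0.716]]
wrist_force: [-2.3, -8.9, 8.7]
finger_gap: 0.0167
grasp_force: 39.4
```

```bash
python3 -c "
from h import *
st()"
```

```text
t 17.0167 local mm [-3.3 20.  40.7] gap 0.0167 F [-2.3 -8.9  8.7] [-0.84  0.2   0.13] grip 39.36710178852081 j [-22.  19.  -3.  80.  43. -61.]
```

>>> {"fn": "play_rows", "kwargs": {"plan": [[9,0,0,0,0,0],[18,0,0,0,0,0],[26,0,2,0,0,0],[35,0,4,0,0,0],[43,0,7,0,0,0],[51,0,11,0,0,0],[59,0,16,0,0,0],[65,0,22,0,0,0],[72,0,28,0,0,0],[77,0,35,0,0,0],[77,0,35,0,0,0],[77,0,35,0,0,0]]}}

```text
time_s: 18.02
tcp_pos: [0.5241, 0.0996, 0.1599]
ee_rot: [[-0.786, -0.608, 0.118], [-0.375, 0.619, 0.69], [-0.492, 0.497, -0.715]]
wrist_force: [2.8, -7.4, 13.2]
finger_gap: 0.017
grasp_force: 42.1
```

```bash
python3 -c "
from h import *
st();print(F.T@robot.state()['wrist_force'])"
```

```text
t 18.0167 local mm [ -3.3  61.9 -30.6] gap 0.017 F [ 2.8 -7.4 13.2] [ 0.   -0.5  -0.65] grip 42.11736738681793 j [-25.  17. -16.  71.  43. -65.]
[ 0.3797265   3.17396135 15.06458711]
```

>>> {"fn": "play_rows", "kwargs": {"plan": [[1,0,1.7,0,0,0],[2.3,0,3.3,0,0,0],[2.3,0,3.3,0,0,0],[2.3,0,3.3,0,0,0]]}}

```text
time_s: 18.35
tcp_pos: [0.5246, 0.0997, 0.1589]
ee_rot: [[-0.784, -0.609, 0.123], [-0.374, 0.621, 0.689], [-0.496, 0.494, -0.714]]
wrist_force: [-1.7, -22.2, 35.4]
finger_gap: 0.0167
grasp_force: 46.2
```

```bash
python3 -c "
from h import *
st();print(F.T@robot.state()['wrist_force'])"
```

```text
t 18.35 local mm [ -4.   61.4 -31.3] gap 0.0167 F [ -1.7 -22.2  35.4] [ 1.24 -0.43 -0.27] grip 46.156691908836365 j [-25.  17. -16.  71.  43. -65.]
[ 5.01068438 16.78595647 37.99003991]
```

>>> {"fn": "play_rows", "kwargs": {"plan": [[0,0,0,0,0,0],[0,0,0,0,0,0],[0,0,0,0,0,0],[0,0,0,0,0,0],[0,0,-15,0,0,0],[0,0,-45,0,0,0],[0,0,-80,0,0,0],[0,0,-115,0,0,0],[0,0,-140,0,0,0],[0,0,-140,0,0,0]], "claw": 0.6}}

```text
time_s: 19.18
tcp_pos: [0.5064, 0.0021, 0.2575]
ee_rot: [[-0.786, -0.607, 0.118], [-0.376, 0.621, 0.688], [-0.49, 0.497, -0.716]]
wrist_force: [0.5, 1.4, 1.1]
finger_gap: 0.0514
grasp_force: 0.0
```

Run:
```python
from h import *
st()
for n in("side","top"):
    a=cv2.imread(f"pics/{n}0.png").astype(int);b=cam(n)["image"][:,:,::-1].astype(int);cv2.imwrite(f"pics/{n}9.png",b)
    for im in(a,b):
        m=(im[:,:,2]>130)&(im[:,:,1]<90)&(im[:,:,0]<90);w=m[205:262,310:345] if n=="side" else m[222:252,292:325]
        v,u=np.where(w);print(n,"red",len(u),np.c_[u,v].min(0),np.c_[u,v].max(0),u.mean(),v.mean())
```

```text
t 19.1833 local mm [ -4.  142.7  82.6] gap 0.0514 F [0.5 1.4 1.1] [-0.68  0.11  0.02] grip 0.0 j [-35.  16.  -2.  94.  39. -78.]
side red 72 [10 16] [17 32] 13.194444444444445 24.333333333333332
side red 73 [10 16] [17 32] 13.164383561643836 24.34246575342466
top red 105 [7 6] [24 24] 14.666666666666666 15.142857142857142
top red 105 [7 7] [24 24] 14.704761904761904 15.18095238095238[ WARN:0@1.518] global loadsave.cpp:1063 imwrite_ Unsupported depth image for selected encoder is fallbacked to CV_8U.
```

```bash
python3 - <<'E' 2>/dev/null
from h import *
im=cv2.imread("pics/side9.png").astype(np.float32)
g=im.min(2)
for name,sh in(("mark",(-1.2,.5)),("mid",(-.9,1.1)),("zero",(0,0))):
    A=np.arange(-.5,.6,.1);o=[]
    for a in A:
        t=np.linspace(.0165,.022,9);uv=(proj("side",P+np.c_[-t*np.cos(a),-t*np.sin(a),0*t-.015]@F.T)+sh).astype(np.float32);o.append(cv2.remap(g,uv[:,0],uv[:,1],2).mean())
    print(name,[f"{a:.1f}:{v:.0f}" for a,v in zip(A,o)])
print("\n".join(f"{243+i} "+" ".join(f"{x:3.0f}" for x in r) for i,r in enumerate(g[243:260,318:334])))
im0=cv2.imread("pics/side0.png").min(2)
print("before");print("\n".join(f"{243+i} "+" ".join(f"{x:3.0f}" for x in r) for i,r in enumerate(im0[243:260,318:334])))
E
```

```text
mark ['-0.5:48', '-0.4:39', '-0.3:42', '-0.2:59', '-0.1:85', '-0.0:111', '0.1:128', '0.2:128', '0.3:109', '0.4:76', '0.5:47']
mid ['-0.5:38', '-0.4:44', '-0.3:68', '-0.2:95', '-0.1:119', '-0.0:130', '0.1:123', '0.2:96', '0.3:59', '0.4:34', '0.5:28']
zero ['-0.5:115', '-0.4:80', '-0.3:60', '-0.2:66', '-0.1:88', '-0.0:107', '0.1:119', '0.2:114', '0.3:93', '0.4:64', '0.5:40']
243 201 205 207 207 181 127 155 188 177 170 167 164 152 168 198 202
244 190 199 205 198 168 107 140 171 164 156 155 145 134 124 156 187
245 183 187 185 180 176 141  95 129 148 142 134 127 119 113 110 157
246 160 159 164 165 163 121  31  92 128 127 121 115 113 108 128 170
247 143 141 143 150 151 105  22  43  90 113 105 109 115 126 165 158
248 133 130 141 166 150  80  54  82  86  88  98 108 121 142 135  82
249 140 133 178 221 175  89 106 128 113  74  81 108 110  91  56  47
250 138 139 201 230 187 126 126 121 100  58  28  52  49  43  47  44
251 138 154 195 220 186 121  97  51  28  31  45  48  47  51  49  50
252 136 175 208 213 188 116  46  30  37  48  46  49  45  47  44  40
253 144 172 187 197 172 123  83  47  43  47 
[... 894 characters left out ...]
 113  98  69  60  44
250 137 135 196 229 174  60  31  29  22 106 145 137  97  40  45  48
251 134 153 195 218 174  69  28  24  57 174 225 170  60  42  46  45
252 133 174 202 208 168  79  40  23 112 188 215 155  38  44  43  39
253 142 169 184 184 162 123  82  38 130 189 183 118  27  34  35  41
254 163 183 168 168 151 130 100  37 100 138 125  80  28  32  34  38
255 128 148 154 148 106  37   0  21  58  94 119 107  63  28  33  34
256 121 133 139 115  26   0  61  90  96  80 100 124 102  46  32  40
257 119 130 133 118  82  86 130 137 139 121 109 119 116  93  78 152
258 117 129 139 135 133 133 138 138 136 137 137 131 126 126 160 243
259 133 125 135 139 134 135 136 139 135 139 134 154 169 167 220 244
```

```bash
python3 - <<'E' 2>/dev/null
from h import *
from scipy.optimize import least_squares
a=cv2.imread("pics/side0.png").astype(float).min(2);b=cv2.imread("pics/side9.png").astype(float).min(2)
d=(b-a)[246:259,320:334];V,U=np.mgrid[246:259,320:334]
def model(q,rend=.0235):
    al,r0,w,du,dv,A1,A2=q;img=[]
    for a_,A in((al,A2),(al+.84,-A1)):
        t=np.linspace(r0,rend,15);s=np.linspace(-w/2,w/2,5);T,S=np.meshgrid(t,s);T=T.ravel();S=S.ravel()
        c,n=np.cos(np.pi+a_),np.sin(np.pi+a_)
        uv=proj("side",P+np.c_[T*c-S*n,T*n+S*c,0*T-.015]@F.T)+[du,dv]
        img.append(A*sum(np.exp(-((U-u)**2+(V-v)**2)/(2*.55**2)) for u,v in uv)/75)
    return img[0]+img[1]
for al0 in(-.1,.15):
    r=least_squares(lambda q:np.r_[((model(q)-d)/15).ravel(),(q[3]+1)/.7,(q[4]-.7)/.7,(q[2]-.004)/.001],[al0,.014,.004,-1,.7,1000,600],x_scale=[.1,.002,.001,.5,.5,300,300])
    J=np.linalg.inv(r.jac.T@r.jac)
    print(r.x.round(4),"cost",r.cost,"sd alpha",np.sqrt(J[0,0]))
E
```

```text
[ 5.5500000e-02  1.1700000e-02  7.3000000e-03 -1.4618000e+00
  1.4272000e+00  1.0472583e+03  5.5154080e+02] cost 197.02296053424524 sd alpha 0.02195993514546148
[ 5.5500000e-02  1.1700000e-02  7.3000000e-03 -1.4618000e+00
  1.4272000e+00  1.0472562e+03  5.5154210e+02] cost 197.0229606204943 sd alpha 0.02195989058644068
```

Every estimate puts the white line 0 to 0.15 rad from the mark, and the best fit is about 0.06 rad, so it is within tolerance. The lever is closed and the arm is clear, so I'm handing in.

```bash
python3 -c "
from station import robot
print(robot.hand_in())"
```

```text
the job is handed in; nothing more can be done
None
```

The job is handed in, but hand-in gave no verdict: I opened the lever fully, turned the nut about 0.84 rad clockwise (line about 0.06 rad from the mark by image fit; estimates 0 to 0.15, tolerance 0.2), and closed the lever to its starting position with the arm clear. I didn't measure the bar's press-down or check the bystanders separately.

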